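# Stop the hotplate rocking with a wedge

### The arm

A 6-joint arm with a two-finger parallel gripper is mounted at the origin on the work surface. World frame = base frame: x ahead of the robot, y to its left, z up, the work surface at z = 0. Lengths are in m, angles in rad, forces in N, time in s.
With the tool pointing down it reaches from about 0.25 to 0.85 m from the base axis. Payload 12.5 kg.
Tool frame: the origin (TCP) lies at the very end of the fingers, on their centre line; the grasp point (between the pads) lies 19 mm behind it; z points along the fingers, y is the direction in which the jaws open and shut (so a half turn about z gives the same grasp; the last joint's range is limited). The gripper opens to 93 mm and grips with 3 to 60 N. Pads are 15 mm wide; open, the fingers measure 128 mm over their backs; the gripper's body (75 mm by 188 mm) begins 65 mm behind the grasp point.
Start: joints at [1.112, 0.351, 1.652, -0, 1.139, -0.085], TCP at [0.201, 0.512, 0.219] pointing down, gripper open.
Joint ranges: [-2.75, 2.75], [-0.79, 2.1], [0.01, 2.65], [-1.57, 4.71], [0.07, 3.14], [-2.87, 2.87]. Speed limits (rad/s): [2.22, 2.22, 2.79, 3.14, 3.14, 3.14].

### API

Orientations are given as a unit quaternion [w, x, y, z].
In Python, from workcell import observe, get_image, camera_params, hand_in, find_in, landmark_of gives the robot as it stands.
- The arm moves only by the tool servo_tool, never from a script. Its argument "plan" is a list of rows, each an object with "hand": the opening in per cent of the stroke, from 0 (shut) to 100 (fully open); "offset": the shift along the tool's x, y, z in mm, a list of three; "dr": the turn, a rotation vector about the tool's x, y, z in units of 6 degrees (1.0 is 6 degrees), a list of three. A call has 1 to 5 rows; each row is the pose to reach, as a shift and turn from the pose commanded when the call began, along the tool's axes at that moment; what a row does not reach only later rows make up. A row lasts 1/12 s, in which the tool goes at most 41.7 mm and 7.16 degrees, less where a joint would pass 70% of its speed; a pose out of reach is approached as far as the arm can. A call with a gripper value outside its range is refused whole. The fingers move at their own pace and stop on an object; "grip_force" is the grip in N (left out, the last holds). Time passes only in rows, so rows that repeat a pose let the fingers close. It gives the time, the measured TCP pose, the force and the opening at its end, in the units of the state.
- observe(): the state, without advancing time (a new reading comes with each control period).
- get_image(name): name is "scene" or "top"; returns the picture (400x640x3 uint8, red, green, blue); there is no depth.
- camera_params(name): a dict with "camera_matrix" (3x3 intrinsics, pixels), "position" and "orientation" of the camera in the world. Camera axes: x right, y down, z forward; pixel columns grow to the right and rows downward; lengths in m; the calibration is good to about 2 mm. A picture is of the moment at which its call begins. camera_params takes no time and is no camera call.
- hand_in(): hands the job in, once; it reports no verdict.
Trained networks look in the newest picture that a camera, given by its name, has taken for a name from the list of things; names that differ only in an ending like _2 or _b are one class to them, and where a whole thing is asked for, a point or a joint stands for the part that bears it (a point fixed in the world has none). Each returns a list of dicts, best first, with "score" (0 to 1); they miss things now and then, are a little off and sometimes report something else, mostly with a low value. They report only what shows in the picture. A call takes as long as a camera call. They do not tell look-alikes from the thing itself.
- find_in(thing, camera): "location" ([column, row] in pixels, amid what is visible of it).
- landmark_of(thing, camera): "location" ([column, row] in pixels: a listed point, or the origin of a listed thing).
The state is a dict: "time_s": time; "qpos": joint angles; "dq": joint speeds; "joint_efforts": joint torques, N m; "ee_pos": TCP position; "tool_rot": TCP orientation; "force": force on the tool from outside, world axes, zero at the start; "torque": the same for the moment, N m; "opening": opening from 0.0 (shut) to 1.0 (fully open).
Only numpy, scipy, OpenCV 4.12 (cv2) and the standard library are available. Lean on these libraries where they do the work, as an engineer would, in place of code of your own. Each camera call takes 0.05 s, during which the arm holds its last target.

### The job

The white hotplate rocks because its screw foot, under the corner with the blue dot, hangs clear of the bench. Without lifting anything, use the fingertips to push the orange wedge, thin end first, under that foot until the foot bears on it and the hotplate stands level and steady, then press down on the corner with the blue dot to check that it no longer rocks, and let go. Leave the hotplate where it stands and everything else alone.

Things in the scene. Friction and masses are not known exactly. Their poses are not given: they have to be found in the camera images.
- hotplate: Loose white hotplate, 2 to 3 kg: housing 220 x 220 mm, 18 to 58 mm above the bench, with a dark disc of 160 mm diameter on top (to 68 mm). Origin at bench level under its centre, z up. Stands level on three 18 mm rubber feet at (85,85), (85,-85), (-85,-85) mm; a few newtons down on the (-85,85) mm corner tip it there. Slides if pushed sideways with over about 8 N.
- short_foot (a point): Lowest point of the brass screw foot, a ball-ended foot of 24 mm diameter under the hotplate's (-85,+85) mm corner. It hangs 6 to 11 mm above the bench (this point's height); the foot does not move in the hotplate.
- press_spot (a point): Blue dot of 18 mm diameter on the flat top of the housing straight above the screw foot, 58 mm above the bench: the place to press, with a few newtons.
- wedge: Loose orange wedge lying flat, 100 to 160 g, 140 mm along x, 50 mm wide (y); 3 mm thick at the thin end (+x), rising evenly to 18.4 mm at the upright tail face (-x). Origin: centre of underside. Starts just outside the hotplate's corner, thin end pointing roughly at the screw foot. Slides with under 1.5 N; resistance rises to several newtons once the foot bears on it.
- wedge_tail (a point): Middle of the lower edge of the wedge's upright tail face (50 mm wide, 18.4 mm high), where it is pushed.
- wedge_tip (a point): Middle of the lower edge of the wedge's thin end.
- spice_jar: Loose amber glass jar with red lid, 52 mm diameter, 100 mm high, to one side of the hotplate. Bystander. Origin at the centre of its underside.
- tin: Loose closed tin with blue band, 60 mm diameter, 95 mm high, to one side of the hotplate. Bystander. Origin at the centre of its underside.
- mug: Loose white mug, 76 mm diameter, 85 mm high. Bystander. Origin at the centre of its underside.
- spatula: Loose spatula with black handle, lying flat along its x. Bystander. Origin under its middle.
- jug: Loose white plastic jug with red cap, 120 x 150 mm, 225 mm high. Bystander. Origin at the centre of its underside.
Mind the look-alikes: they are no part of the job. There is more than one size of the wedge; the one meant has the size given above.

How it is judged:
By the outcome, as a careful person would: the job done as asked, in the order asked, and still so for the second after the job is handed in, with the robot touching nothing.
It also fails if it takes over 48 s, if anything falls off the work surface, if the arm or the gripper's body presses on something with over 40 N, if the wrist force passes 120 N, or if a joint passes its speed limit or range.

## Working session

There is one attempt and no reset: what is moved stays moved. The work goes in short steps, Python scripts to look and compute and a tool call to move; the robot and the scene stay as the last step left them, time stands still between calls to the robot, and variables do not carry over. Pictures are saved under pics/ and viewed, and the job is handed in when it is done.

Besides the shell and the picture viewer there is one more tool, called after ">>>" by a JSON object that holds its "api" and its "payload". servo_tool: Moves the arm, as the interface text tells. Its arguments: {"type":"object","properties":{"plan":{"type":"array"},"grip_force":{"type":"number"}},"required":["plan"]}

```bash
mkdir -p pics; ls; python3 - <<'E'
from workcell import *
import cv2
for n in("scene","top"):
    im=get_image(n); cv2.imwrite(f"pics/{n}0.png",im[:,:,::-1])
    p=camera_params(n); print(n,p)
    for t in("hotplate","short_foot","press_spot","wedge","wedge_tail","wedge_tip","spice_jar","tin","mug","spatula","jug"):
        print(t,[( [round(float(v)) for v in d["location"]],round(d["score"],2)) for d in landmark_of(t,n)][:4])
print(observe())
E
```

```text
pics
scene {'camera_matrix': array([[440.13034172,   0.        , 319.0425962 ],
       [  0.        , 440.13034172, 192.7327675 ],
       [  0.        ,   0.        ,   1.        ]]), 'position': array([1.06036469, 0.75189602, 1.0988981 ]), 'orientation': array([-0.11077218,  0.28314604,  0.8892514 , -0.34174522])}
hotplate [([257, 226], 0.95)]
short_foot []
press_spot [([286, 194], 0.58)]
wedge [([361, 213], 0.69), ([331, 152], 0.67)]
wedge_tail [([388, 198], 0.79), ([324, 168], 0.69), ([327, 189], 0.58), ([288, 194], 0.31)]
wedge_tip [([342, 135], 0.71), ([292, 204], 0.62), ([338, 231], 0.61)]
spice_jar [([359, 323], 0.95), ([230, 157], 0.68)]
tin [([229, 158], 0.79)]
mug [([286, 125], 0.67)]
spatula [([259, 116], 0.66)]
jug [([444, 312], 0.64)]
top {'camera_matrix': array([[424.57045038,   0.        , 316.72990575],
       [  0.        , 424.57045038, 196.18530659],
       [  0.        ,   0.        ,   1.        ]]), 'position': array([0.25737712, 0.01476701, 1.30006082]), 'orientation': array([ 0.0756578 , -0.66789876,  0.73620018, -0.07871746])}
hotplate []
short_foot []
press_
[... 355 characters left out ...]
, 0.44)]
jug [([154, 238], 0.97)]
{'time_s': 1.2, 'qpos': array([ 1.11243992e+00,  3.50710970e-01,  1.65180937e+00, -1.20261268e-05,
        1.13911430e+00, -8.45918067e-02]), 'dq': array([ 0.0004924 , -0.00250846,  0.00090257, -0.00213043,  0.00065651,
        0.00023131]), 'joint_efforts': array([ 1.00985289e-03, -4.97256517e+01, -2.85489821e+01,  6.99833524e-02,
        2.19991745e-02,  5.83431688e-05]), 'ee_pos': array([0.20078186, 0.51201636, 0.21862298]), 'tool_rot': array([-3.68034901e-07,  1.85793916e-01,  9.82588734e-01, -2.16890097e-05]), 'force': array([-0.36624973,  0.005251  ,  0.39136271]), 'torque': array([ 0.0304384 ,  0.0053303 , -0.03478279]), 'opening': 0.9988045723168577}
```

View pics/scene0.png

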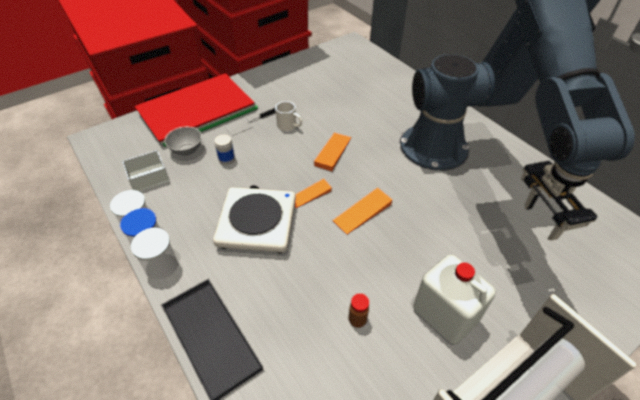

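View pics/top0.png

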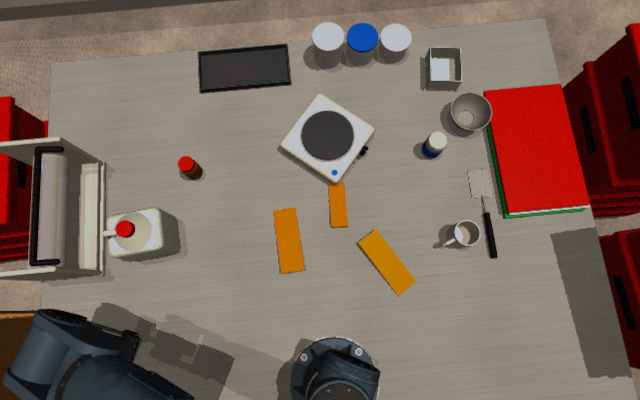

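```bash
cat > h.py <<'E'
from workcell import *
import cv2, numpy as np
from scipy.spatial.transform import Rotation as R
def cam(n):
    p=camera_params(n);q=p["orientation"];return p["camera_matrix"],np.array(p["position"]),R.from_quat([q[1],q[2],q[3],q[0]]).as_matrix()
def unproj(n,uv,z):
    K,c,M=cam(n);d=M@np.linalg.inv(K)@np.array([uv[0],uv[1],1.]);return c+d*(z-c[2])/d[2]
def proj(n,P):
    K,c,M=cam(n);v=K@(M.T@(np.array(P,float)-c));return v[:2]/v[2]
def orange(im):
    h=cv2.cvtColor(im,cv2.COLOR_RGB2HSV);return cv2.inRange(h,(8,150,120),(25,255,255))
E
python3 - <<'E'
from h import *
im=get_image("top");m=orange(im)
cs,_=cv2.findContours(m,cv2.RETR_EXTERNAL,cv2.CHAIN_APPROX_NONE)
for c in cs:
    if cv2.contourArea(c)<100: continue
    P=np.array([unproj("top",p[0],0.01)[:2] for p in c],np.float32)*1000
    print(cv2.minAreaRect(c)[0],cv2.minAreaRect(P))
    b=cv2.boxPoints(cv2.minAreaRect(P)); print(b.round(0).tolist())
c=im[80:250,240:410]
cv2.imwrite("pics/crop0.png",cv2.resize(c,None,fx=3.5,fy=3.5,interpolation=cv2.INTER_CUBIC)[:,:,::-1])
s=get_image("scene")[160:260,200:400]
cv2.imwrite("pics/crop1.png",cv2.resize(s,None,fx=4,fy=4,interpolation=cv2.INTER_CUBIC)[:,:,::-1])
for d in landmark_of("press_spot","top"): print(unproj("top",d["location"],.058),d["score"])
for d in landmark_of("press_spot","scene"): print(unproj("scene",d["location"],.058),d["score"])
for d in landmark_of("hotplate","scene"): print(unproj("scene",d["location"],0),d["score"])
for d in landmark_of("wedge_tail","top"): print('tail',d["location"],unproj("top",d["location"],0),d["score"])
for d in landmark_of("wedge_tip","top"): print('tip',d["location"],unproj("top",d["location"],0),d["score"])
for d in landmark_of("wedge_tail","scene"): print('tail',d["location"],unproj("scene",d["location"],0),d["score"])
for d in landmark_of("wedge_tip","scene"): print('tip',d["location"],unproj("scene",d["location"],0),d["score"])
E
```

```text
(386.6678771972656, 261.8524475097656) ((323.2369384765625, -194.18374633789062), (196.49061584472656, 70.84344482421875), 30.75965118408203)
[[221.0, -214.0], [257.0, -275.0], [426.0, -174.0], [390.0, -113.0]]
(287.95904541015625, 240.09866333007812) ((417.3616943359375, 95.0960693359375), (194.41372680664062, 71.730712890625), 3.3635826110839844)
[[318.0, 125.0], [322.0, 54.0], [517.0, 65.0], [512.0, 137.0]]
(337.37646484375, 204.89410400390625) ((510.70245361328125, -66.02288818359375), (51.032657623291016, 137.5137939453125), 87.9377212524414)
[[441.0, -89.0], [578.0, -94.0], [580.0, -43.0], [443.0, -38.0]]
[ 0.60379995 -0.06120159  0.058     ] 0.58
[ 0.60132816 -0.06376015  0.058     ] 0.94
[ 0.72321543 -0.05497972  0.        ] 0.77
tail [294.3, 267.5] [0.33245481 0.08382608 0.        ] 0.79
tail [336.7, 225.2] [ 0.44836333 -0.05754197  0.        ] 0.7
tail [367.9, 237.0] [ 0.40271222 -0.14891821  0.        ] 0.6
tip [405.7, 286.4] [ 0.2445795  -0.24324137  0.        ] 0.83
tip [283.0, 210.4] [0.5109006  0.10395056 0.        ] 0.65
tip [156.2, 239.7] [0.45762381 0.49936618 0.        ] 0.37
tail [321.1, 168.0] [ 0.40745545 -0.14761643  0.        ] 0.91
tail [325.6, 183.8] [ 0.43960699 -0.07615787  0.        ] 0.87
tail [386.1, 199.2] [0.31659334 0.09668299 0.        ] 0.78
tip [336.0, 229.9] [0.52932468 0.10281881 0.        ] 0.95
tip [289.8, 203.2] [ 0.58749175 -0.07314302  0.        ] 0.8
tip [340.6, 135.6] [ 0.24458554 -0.24745905  0.        ] 0.63
```

View pics/crop0.png

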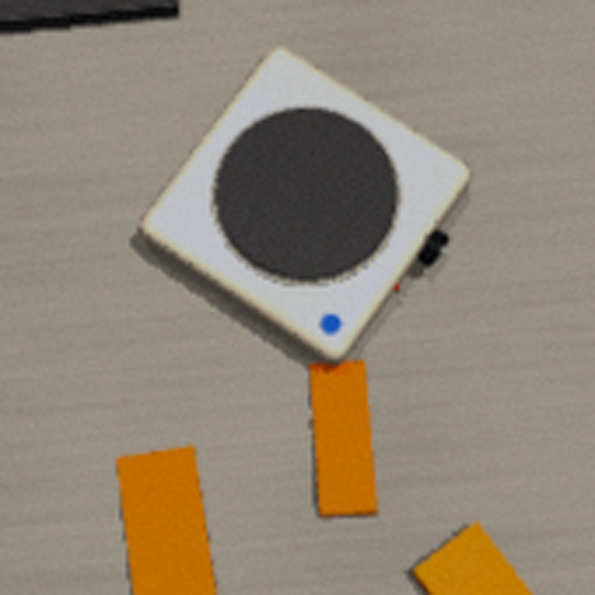

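View pics/crop1.png

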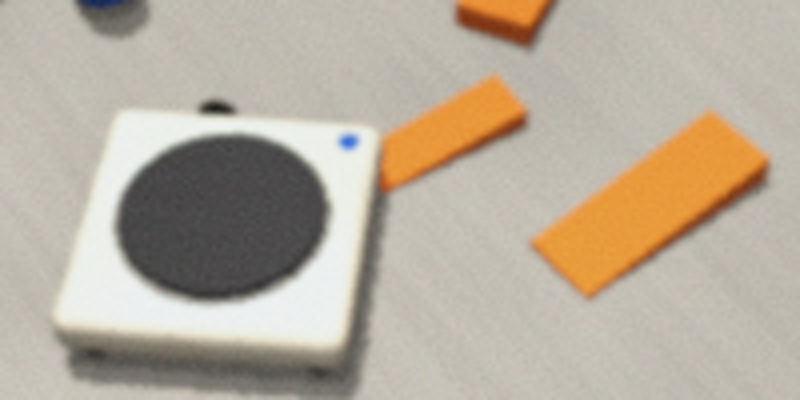

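```bash
cat > fit.py <<'E'
from h import *
from scipy.optimize import minimize
def hot():
    out=[]
    for n in("top","scene"):
        im=get_image(n);h=cv2.cvtColor(im,cv2.COLOR_RGB2HSV)
        b=cv2.inRange(h,(100,150,100),(125,255,255))
        u0=proj(n,[.602,-.062,.058]); 
        k,l,s,ct=cv2.connectedComponentsWithStats(b)
        c=[ct[i] for i in range(1,k) if np.hypot(*(ct[i]-u0))<12 and s[i,4]>5]
        dot=unproj(n,c[0],.058)[:2] if c else None
        d=(cv2.inRange(h,(0,0,0),(180,255,110)))
        u1=proj(n,[.72,-.055,.068]);k,l,s,ct=cv2.connectedComponentsWithStats(d)
        i=l[int(round(u1[1])),int(round(u1[0]))]
        cs,_=cv2.findContours((l==i).astype(np.uint8),cv2.RETR_EXTERNAL,cv2.CHAIN_APPROX_NONE)
        P=np.array([unproj(n,p[0],.068)[:2] for p in cs[0]],np.float32)
        (cx,cy),ax,_=cv2.fitEllipse(P*1000)
        cen=np.array([cx,cy])/1000
        v=(cen-dot);yaw=np.degrees(np.arctan2(v[1],v[0]))+45
        print(n,"dot",dot.round(4),"cen",cen.round(4),"disc",np.round(ax,1),"dist",np.hypot(*v).round(4),"yaw",yaw.round(1))
        out.append((dot,cen,yaw))
    return out
def hull(n,P):
    return cv2.convexHull(np.array([proj(n,p) for p in P],np.float32))
def mask(n,P,S=4):
    m=np.zeros((400*S,640*S),np.uint8);cv2.fillConvexPoly(m,np.round((hull(n,P)+.5)*S-.5).astype(np.int32),1);return cv2.resize(m.astype(np.float32),(640,400),interpolation=cv2.INTER_AREA)
def wedgeP(x,y,a):
    c,s=np.cos(a),np.sin(a);L=[]
    for lx,z in((-.07,0),(-.07,.0184),(.07,0),(.07,.003)):
        for ly in(-.025,.025): L.append([x+c*lx-s*ly,y+s*lx+c*ly,z])
    return L
def fitw(x0,hp,names=("top","scene"),arm=None):
    obs={}
    cen,yaw=hp;r=np.radians(yaw);c,s=np.cos(r),np.sin(r)
    HP=[[cen[0]+c*a-s*b,cen[1]+s*a+c*b,z] for a in(-.113,.113) for b in(-.113,.113) for z in(.0,.06)]
    for n in names:
        im=get_image(n);m=(orange(im)>0).astype(np.float32)
        roi=mask(n,[[x0[0]+a,x0[1]+b,z] for a in(-.1,.1) for b in(-.05,.05) for z in(0,.02)])>0
        valid=roi&(mask(n,HP)<=0)
        if arm: valid&=~arm(n)
        obs[n]=(m,valid)
    def cost(p):
        return sum((np.abs(mask(n,wedgeP(*(p*[.01,.01,.1]))) -m)*v).sum() for n,(m,v) in obs.items())
    res=minimize(cost,np.array(x0)/[.01,.01,.1],method="Nelder-Mead",options=dict(initial_simplex=np.array(x0)/[.01,.01,.1]+np.array([[0,0,0],[.6,0,0],[0,.6,0],[0,0,.6]]),xatol=.005,fatol=.02))
    p=res.x*[.01,.01,.1];print("wedge",p[:2].round(4),np.degrees(p[2]).round(2),"cost",round(res.fun,1))
    d=np.array([np.cos(p[2]),np.sin(p[2])])
    print(" tail",(p[:2]-.07*d).round(4),"tip",(p[:2]+.07*d).round(4));return p
E
python3 - <<'E'
from fit import *
o=hot()
hp=((o[0][1]+o[1][1])/2,(o[0][2]+o[1][2])/2)
p0=fitw([.511,-.066,-.035],hp);fitw([.511,-.066,-.035],hp,("top",));fitw([.511,-.066,-.035],hp,("scene",))
E
```

```text
top dot [ 0.6026 -0.0635] cen [ 0.7194 -0.0539] disc [157.7 158.8] dist 0.1171 yaw 49.7Traceback (most recent call last):
  File "<stdin>", line 2, in <module>
  File "fit.py", line 19, in hot
    v=(cen-dot);yaw=np.degrees(np.arctan2(v[1],v[0]))+45
       ~~~^~~~
TypeError: unsupported operand type(s) for -: 'float' and 'NoneType'
```

```bash
sed -i 's/(100,150,100),(125,255,255)/(95,90,80),(130,255,255)/; s/s\[i,4\]>5/s[i,4]>3/' fit.py; python3 - <<'E'
from fit import *
o=hot()
hp=((o[0][1]+o[1][1])/2,(o[0][2]+o[1][2])/2)
p0=fitw([.511,-.066,-.035],hp);fitw([.511,-.066,-.035],hp,("top",));fitw([.511,-.066,-.035],hp,("scene",))
E
```

```text
top dot [ 0.6022 -0.0638] cen [ 0.7193 -0.0539] disc [157.6 158.9] dist 0.1175 yaw 49.8
scene dot [ 0.6016 -0.0639] cen [ 0.7243 -0.0487] disc [151.8 155.7] dist 0.1236 yaw 52.1
wedge [ 0.5143 -0.0667] -1.98 cost 83.5
 tail [ 0.4443 -0.0643] tip [ 0.5842 -0.0691]
wedge [ 0.5129 -0.0664] -2.03 cost 27.8
 tail [ 0.443  -0.0639] tip [ 0.5829 -0.0688]
wedge [ 0.5154 -0.0681] -5.57 cost 51.4
 tail [ 0.4458 -0.0613] tip [ 0.5851 -0.0749]
```

```bash
cat > st.py <<'E'
from h import *
import sys
def rel(target,yaw_deg=None):
    o=observe();q=o["tool_rot"];M=R.from_quat([q[1],q[2],q[3],q[0]]).as_matrix()
    print("t",round(o["time_s"],2),"pos",o["ee_pos"].round(4),"yaw_y",np.degrees(np.arctan2(M[1,1],M[0,1])).round(2),"tilt",M[:,2].round(3),"F",o["force"].round(2),"op",round(o["opening"],3),"q6",o["qpos"].round(2))
    print("offset mm",(M.T@(np.array(target)-o["ee_pos"])*1000).round(1))
if __name__=="__main__": rel([float(a) for a in sys.argv[1:4]])
E
python3 st.py .415 -.064 .219
```

```text
t 2.05 pos [0.2008 0.512  0.2186] yaw_y 68.58 tilt [-0. -0. -1.] F [-0.85 -0.48  0.37] op 1.002 q6 [ 1.11  0.35  1.65  0.    1.14 -0.08]
offset mm [-4.097e+02 -4.580e+02 -4.000e-01]
```

>>> {"api": "servo_tool", "payload": {"plan": [{"hand":15,"offset":[-410,-458,0],"dr":[0,0,-3.57]},{"hand":15,"offset":[-410,-458,0],"dr":[0,0,-3.57]},{"hand":15,"offset":[-410,-458,0],"dr":[0,0,-3.57]},{"hand":15,"offset":[-410,-458,0],"dr":[0,0,-3.57]},{"hand":15,"offset":[-410,-458,0],"dr":[0,0,-3.57]}]}}

```text
time_s: 2.47
ee_pos: [0.2722, 0.3193, 0.2187]
tool_rot: [0.0, -0.001, 1.0, 0.0]
force: [1.8, -0.5, 0.2]
opening: 0.69
```

```bash
python3 st.py .415 -.064 .219
```

```text
t 2.47 pos [0.2722 0.3193 0.2187] yaw_y 90.13 tilt [ 0.  0. -1.] F [ 1.76 -0.48  0.22] op 0.69 q6 [ 0.75  0.11  1.97 -0.    1.07 -0.82]
offset mm [-1.419e+02 -3.837e+02 -3.000e-01]
```

>>> {"api": "servo_tool", "payload": {"plan": [{"hand":15,"offset":[-142,-384,0],"dr":[0,0,0]},{"hand":15,"offset":[-142,-384,0],"dr":[0,0,0]},{"hand":15,"offset":[-142,-384,0],"dr":[0,0,0]},{"hand":15,"offset":[-142,-384,0],"dr":[0,0,0]},{"hand":15,"offset":[-142,-384,0],"dr":[0,0,0]}]}}

```text
time_s: 2.88
ee_pos: [0.3446, 0.1237, 0.219]
tool_rot: [0.0, -0.0, 1.0, 0.0]
force: [1.4, 0.8, -1.1]
opening: 0.33
```

```bash
python3 st.py .415 -.064 .1
```

```text
t 2.88 pos [0.3446 0.1237 0.219 ] yaw_y 90.03 tilt [ 0.001  0.    -1.   ] F [ 1.44  0.8  -1.08] op 0.33 q6 [ 0.22  0.    2.08  0.    1.06 -1.35]
offset mm [ -70.2 -187.8  119. ]
```

>>> {"api": "servo_tool", "payload": {"plan": [{"hand":15,"offset":[-70,-188,0],"dr":[0,0,0]},{"hand":15,"offset":[-70,-188,0],"dr":[0,0,0]},{"hand":15,"offset":[-70,-188,0],"dr":[0,0,0]},{"hand":15,"offset":[-70,-188,0],"dr":[0,0,0]},{"hand":15,"offset":[-70,-188,0],"dr":[0,0,0]}]}}

```text
time_s: 3.3
ee_pos: [0.4149, -0.0652, 0.2189]
tool_rot: [0.0, 0.001, 1.0, -0.0]
force: [1.0, 1.1, -0.4]
opening: 0.151
```

>>> {"api": "servo_tool", "payload": {"plan": [{"hand":15,"offset":[0,0,150],"dr":[0,0,0]},{"hand":15,"offset":[0,0,150],"dr":[0,0,0]},{"hand":15,"offset":[0,0,150],"dr":[0,0,0]},{"hand":15,"offset":[0,0,150],"dr":[0,0,0]},{"hand":15,"offset":[0,0,150],"dr":[0,0,0]}]}}

```text
time_s: 3.72
ee_pos: [0.4118, -0.0618, 0.065]
tool_rot: [-0.004, 0.0, 1.0, 0.001]
force: [-1.0, 0.6, 0.4]
opening: 0.149
```

```bash
python3 st.py .415 -.064 .006; python3 - <<'E'
from h import *
for n in("top","scene"):
    im=get_image(n); u=proj(n,[.48,-.064,.03]).astype(int); x,y=max(u[0]-90,0),max(u[1]-70,0)
    cv2.imwrite(f"pics/{n}1.png",cv2.resize(im[y:y+140,x:x+180],None,fx=4,fy=4)[:,:,::-1])
E
```

```text
t 3.72 pos [ 0.4118 -0.0618  0.065 ] yaw_y 89.98 tilt [-0.007  0.002 -1.   ] F [-1.05  0.56  0.36] op 0.149 q6 [-0.26  0.37  2.1   0.    0.67 -1.83]
offset mm [-3.6 -2.3 58.9]
```

>>> {"api": "servo_tool", "payload": {"plan": [{"hand":15,"offset":[0,0,30],"dr":[0,0,0]},{"hand":15,"offset":[0,0,50],"dr":[0,0,0]},{"hand":15,"offset":[0,0,60],"dr":[0,0,0]},{"hand":15,"offset":[0,0,60],"dr":[0,0,0]},{"hand":15,"offset":[0,0,60],"dr":[0,0,0]}]}}

```text
time_s: 4.23
ee_pos: [0.4155, -0.0626, 0.0102]
tool_rot: [0.001, -0.0, 1.0, -0.0]
force: [0.4, 0.5, -0.6]
opening: 0.15
```

```bash
python3 st.py .43 -.064 .007; python3 - <<'E'
from h import *
for n in("top","scene"):
    im=get_image(n); u=proj(n,[.48,-.064,.03]).astype(int); x,y=max(u[0]-90,0),max(u[1]-70,0)
    cv2.imwrite(f"pics/{n}2.png",cv2.resize(im[y:y+140,x:x+180],None,fx=4,fy=4)[:,:,::-1])
E
```

```text
t 4.23 pos [ 0.4155 -0.0626  0.0102] yaw_y 90.01 tilt [ 0.002 -0.001 -1.   ] F [ 0.42  0.51 -0.63] op 0.15 q6 [-0.26  0.5   2.12 -0.    0.52 -1.83]
offset mm [-14.5  -1.4   3.3]
```

View pics/scene2.png

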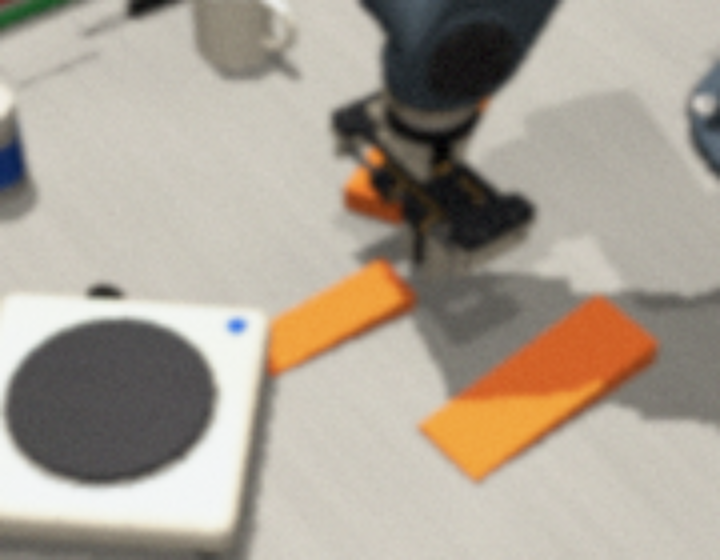

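View pics/top2.png

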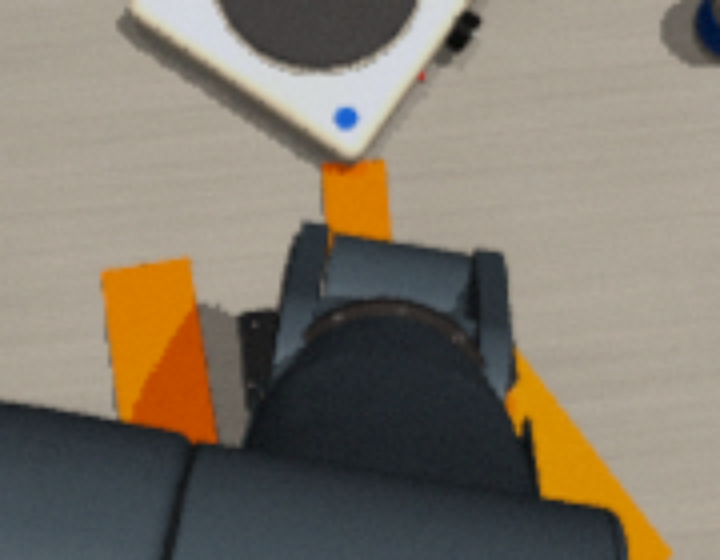

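>>> {"api": "servo_tool", "payload": {"plan": [{"hand":15,"offset":[-5,-1.5,3],"dr":[0,0,0]},{"hand":15,"offset":[-15,-1.5,3],"dr":[0,0,0]},{"hand":15,"offset":[-25,-1.5,3],"dr":[0,0,0]},{"hand":15,"offset":[-35,-1.5,3],"dr":[0,0,0]},{"hand":15,"offset":[-40,-1.5,3],"dr":[0,0,0]}]}}

```text
time_s: 4.75
ee_pos: [0.4563, -0.064, 0.0059]
tool_rot: [0.001, -0.0, 1.0, -0.0]
force: [-1.1, -0.1, 0.4]
opening: 0.146
```

>>> {"api": "servo_tool", "payload": {"plan": [{"hand":15,"offset":[0,0,0],"dr":[0,0,0]},{"hand":15,"offset":[-4,0,0],"dr":[0,0,0]},{"hand":15,"offset":[-8,0,0],"dr":[0,0,0]},{"hand":15,"offset":[-12,0,0],"dr":[0,0,0]},{"hand":15,"offset":[-15,0,0],"dr":[0,0,0]}]}}

```text
time_s: 5.17
ee_pos: [0.4697, -0.0639, 0.0057]
tool_rot: [-0.0, 0.0, 1.0, 0.0]
force: [-1.8, 0.4, -0.3]
opening: 0.149
```

```bash
python3 st.py .50 -.064 .007; python3 - <<'E'
from fit import *
hp=(np.array([.7193,-.0539]),50)
hot()
fitw([.545,-.065,0.],hp,("scene",))
for n in("top","scene"):
    im=get_image(n); u=proj(n,[.55,-.064,.03]).astype(int); x,y=max(u[0]-90,0),max(u[1]-70,0)
    cv2.imwrite(f"pics/{n}3.png",cv2.resize(im[y:y+140,x:x+180],None,fx=4,fy=4)[:,:,::-1])
E
```

```text
t 5.17 pos [ 0.4697 -0.0639  0.0057] yaw_y 90.0 tilt [-0.  0. -1.] F [-1.82  0.35 -0.28] op 0.149 q6 [-0.23  0.57  1.98  0.    0.59 -1.8 ]
offset mm [-30.3  -0.1  -1.3]
top dot [ 0.6026 -0.0639] cen [ 0.7196 -0.0538] disc [156.4 157. ] dist 0.1175 yaw 49.9
scene dot [ 0.6016 -0.0639] cen [ 0.7245 -0.0487] disc [151.4 154.1] dist 0.1238 yaw 52.1
wedge [ 0.5481 -0.0667] -0.93 cost 27.6
 tail [ 0.4781 -0.0656] tip [ 0.6181 -0.0679]
```

View pics/scene3.png

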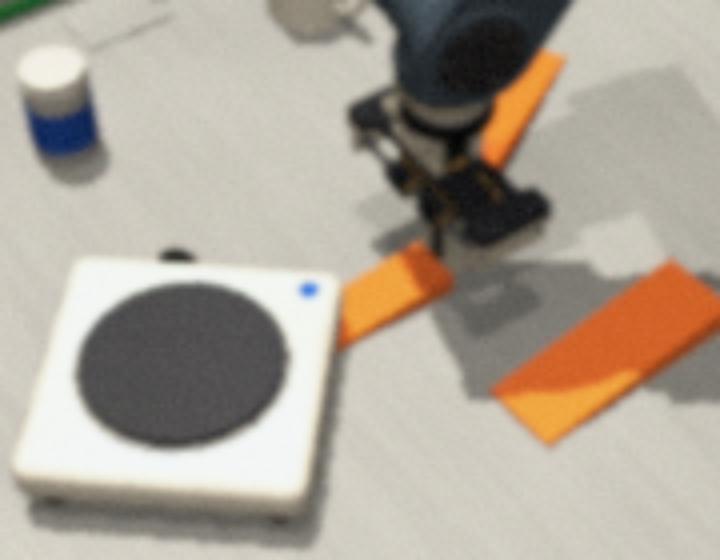

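>>> {"api": "servo_tool", "payload": {"plan": [{"hand":15,"offset":[-2,0,0],"dr":[0,0,0]},{"hand":15,"offset":[-4,0,0],"dr":[0,0,0]},{"hand":15,"offset":[-6,0,0],"dr":[0,0,0]},{"hand":15,"offset":[-7,0,0],"dr":[0,0,0]},{"hand":15,"offset":[-8,0,0],"dr":[0,0,0]}]}}

```text
time_s: 5.83
ee_pos: [0.4775, -0.0639, 0.0056]
tool_rot: [-0.0, -0.0, 1.0, 0.0]
force: [-0.7, -0.0, 0.7]
opening: 0.153
```

>>> {"api": "servo_tool", "payload": {"plan": [{"hand":15,"offset":[-1,0,0],"dr":[0,0,0]},{"hand":15,"offset":[-2,0,0],"dr":[0,0,0]},{"hand":15,"offset":[-3,0,0],"dr":[0,0,0]},{"hand":15,"offset":[-4,0,0],"dr":[0,0,0]},{"hand":15,"offset":[-5,0,0],"dr":[0,0,0]}]}}

```text
time_s: 6.25
ee_pos: [0.4825, -0.0639, 0.0057]
tool_rot: [0.0, -0.0, 1.0, -0.0]
force: [-0.2, 0.1, 0.4]
opening: 0.149
```

>>> {"api": "servo_tool", "payload": {"plan": [{"hand":15,"offset":[-1,0,0],"dr":[0,0,0]},{"hand":15,"offset":[-2,0,0],"dr":[0,0,0]},{"hand":15,"offset":[-3,0,0],"dr":[0,0,0]},{"hand":15,"offset":[-4,0,0],"dr":[0,0,0]},{"hand":15,"offset":[-5,0,0],"dr":[0,0,0]}]}}

```text
time_s: 6.67
ee_pos: [0.4875, -0.0639, 0.0057]
tool_rot: [0.0, -0.0, 1.0, 0.0]
force: [-1.1, -0.2, -0.7]
opening: 0.148
```

```bash
python3 st.py .50 -.064 .007
```

```text
t 6.67 pos [ 0.4875 -0.0639  0.0057] yaw_y 90.0 tilt [ 0.  0. -1.] F [-1.11 -0.21 -0.71] op 0.148 q6 [-0.23  0.59  1.94  0.    0.61 -1.8 ]
offset mm [-12.5  -0.1  -1.3]
```

>>> {"api": "servo_tool", "payload": {"plan": [{"hand":15,"offset":[-1,0,0],"dr":[0,0,0]},{"hand":15,"offset":[-2,0,0],"dr":[0,0,0]},{"hand":15,"offset":[-3,0,0],"dr":[0,0,0]},{"hand":15,"offset":[-4,0,0],"dr":[0,0,0]},{"hand":15,"offset":[-5,0,0],"dr":[0,0,0]}]}}

```text
time_s: 7.08
ee_pos: [0.4925, -0.0639, 0.0057]
tool_rot: [0.0, -0.0, 1.0, 0.0]
force: [-1.2, -1.0, -0.3]
opening: 0.146
```

```bash
python3 - <<'E'
from fit import *
hp=(np.array([.7193,-.0539]),50)
hot()
fitw([.57,-.065,0.],hp,("scene",))
E
```

```text
top dot [ 0.6059 -0.0652] cen [ 0.7196 -0.0537] disc [156.4 157.1] dist 0.1143 yaw 50.8
scene dot [ 0.6016 -0.0639] cen [ 0.7243 -0.0487] disc [151.2 154. ] dist 0.1237 yaw 52.1
wedge [ 0.57   -0.0669] -1.23 cost 19.5
 tail [ 0.5    -0.0654] tip [ 0.64   -0.0684]
```

>>> {"api": "servo_tool", "payload": {"plan": [{"hand":15,"offset":[-1,0,0],"dr":[0,0,0]},{"hand":15,"offset":[-2,0,0],"dr":[0,0,0]},{"hand":15,"offset":[-3,0,0],"dr":[0,0,0]},{"hand":15,"offset":[-4,0,0],"dr":[0,0,0]},{"hand":15,"offset":[-5,0,0],"dr":[0,0,0]}]}}

```text
time_s: 7.65
ee_pos: [0.4975, -0.0639, 0.0057]
tool_rot: [-0.0, -0.0, 1.0, -0.0]
force: [-0.8, 0.2, 0.3]
opening: 0.151
```

```bash
python3 - <<'E'
from fit import *
o=observe();print(o["force"],o["joint_efforts"].round(2))
hot()
print(observe()["force"])
E
```

```text
[-0.84613843  0.17577375  0.34636013] [ 3.000e-02 -5.158e+01 -1.720e+01  2.000e-02 -2.400e-01 -1.000e-02]Traceback (most recent call last):
  File "<stdin>", line 3, in <module>
  File "fit.py", line 19, in hot
    v=(cen-dot);yaw=np.degrees(np.arctan2(v[1],v[0]))+45
       ~~~^~~~
TypeError: unsupported operand type(s) for -: 'float' and 'NoneType'
```

>>> {"api": "servo_tool", "payload": {"plan": [{"hand":15,"offset":[-1,0,0],"dr":[0,0,0]},{"hand":15,"offset":[-2,0,0],"dr":[0,0,0]},{"hand":15,"offset":[-3,0,0],"dr":[0,0,0]},{"hand":15,"offset":[-4,0,0],"dr":[0,0,0]},{"hand":15,"offset":[-5,0,0],"dr":[0,0,0]}]}}

```text
time_s: 8.12
ee_pos: [0.5025, -0.0639, 0.0057]
tool_rot: [0.0, -0.0, 1.0, -0.0]
force: [-0.9, 0.4, 0.6]
opening: 0.153
```

```bash
cat > sd.py <<'E'
from fit import *
def sdot():
    n="scene";im=get_image(n);h=cv2.cvtColor(im,cv2.COLOR_RGB2HSV).astype(int)
    u0=proj(n,[.602,-.064,.058]);x,y=np.round(u0).astype(int)
    w=im[y-6:y+7,x-6:x+7].astype(float);b=np.clip(w[:,:,2]-w[:,:,0]-25,0,None)
    yy,xx=np.mgrid[y-6:y+7,x-6:x+7];c=np.array([(b*xx).sum(),(b*yy).sum()])/b.sum()
    d=((h[:,:,2]<110)).astype(np.uint8);u1=proj(n,[.72,-.055,.068]);k,l,s,ct=cv2.connectedComponentsWithStats(d)
    i=l[int(u1[1]),int(u1[0])]
    print("scene dot px",c.round(2),unproj(n,c,.058)[:2].round(4),"disc px",ct[i].round(2),"F",observe()["force"].round(2),"t",observe()["time_s"])
if __name__=="__main__": sdot()
E
python3 sd.py
```

```text
scene dot px [286.7  194.94] [ 0.6017 -0.0643] disc px [255.08 214.08] F [-0.96  0.77 -0.37] t 8.1667
```

Tail now at ≈0.510 (thickness under foot ≈8 mm); still free sliding.

>>> {"api": "servo_tool", "payload": {"plan": [{"hand":15,"offset":[-1,0,0],"dr":[0,0,0]},{"hand":15,"offset":[-2,0,0],"dr":[0,0,0]},{"hand":15,"offset":[-3,0,0],"dr":[0,0,0]},{"hand":15,"offset":[-4,0,0],"dr":[0,0,0]},{"hand":15,"offset":[-5,0,0],"dr":[0,0,0]}]}}

```text
time_s: 8.58
ee_pos: [0.5075, -0.0639, 0.0057]
tool_rot: [0.0, -0.0, 1.0, 0.0]
force: [-1.0, 0.8, 0.4]
opening: 0.149
```

```bash
python3 sd.py
```

```text
scene dot px [286.7  194.95] [ 0.6017 -0.0643] disc px [255.08 214.08] F [0.46 0.2  1.31] t 8.6333
```

>>> {"api": "servo_tool", "payload": {"plan": [{"hand":15,"offset":[-1,0,0],"dr":[0,0,0]},{"hand":15,"offset":[-2,0,0],"dr":[0,0,0]},{"hand":15,"offset":[-3,0,0],"dr":[0,0,0]},{"hand":15,"offset":[-4,0,0],"dr":[0,0,0]}]}}

```text
time_s: 8.97
ee_pos: [0.5115, -0.0639, 0.0057]
tool_rot: [0.0, -0.0, 1.0, -0.0]
force: [-1.5, 0.2, 0.8]
opening: 0.151
```

```bash
python3 sd.py
```

```text
scene dot px [286.69 194.94] [ 0.6017 -0.0644] disc px [255.09 214.08] F [ 0.7  -0.47  0.15] t 9.0167
```

>>> {"api": "servo_tool", "payload": {"plan": [{"hand":15,"offset":[-1,0,0],"dr":[0,0,0]},{"hand":15,"offset":[-2,0,0],"dr":[0,0,0]},{"hand":15,"offset":[-3,0,0],"dr":[0,0,0]},{"hand":15,"offset":[-4,0,0],"dr":[0,0,0]}]}}

```text
time_s: 9.35
ee_pos: [0.5155, -0.0639, 0.0057]
tool_rot: [-0.0, -0.0, 1.0, 0.0]
force: [-0.3, -0.7, 0.4]
opening: 0.147
```

```bash
python3 sd.py
```

```text
scene dot px [286.71 194.94] [ 0.6017 -0.0643] disc px [255.07 214.1 ] F [-0.61 -0.13 -0.05] t 9.4
```

>>> {"api": "servo_tool", "payload": {"plan": [{"hand":15,"offset":[-1,0,0],"dr":[0,0,0]},{"hand":15,"offset":[-2,0,0],"dr":[0,0,0]},{"hand":15,"offset":[-3,0,0],"dr":[0,0,0]}]}}

```text
time_s: 9.65
ee_pos: [0.5183, -0.0639, 0.0056]
tool_rot: [-0.0, -0.0, 1.0, 0.0]
force: [-2.2, 1.0, 1.4]
opening: 0.147
```

```bash
python3 sd.py
```

```text
scene dot px [286.69 194.93] [ 0.6017 -0.0644] disc px [255.04 214.11] F [-0.87 -0.63  1.69] t 9.7
```

>>> {"api": "servo_tool", "payload": {"plan": [{"hand":15,"offset":[-1,0,0],"dr":[0,0,0]},{"hand":15,"offset":[-2,0,0],"dr":[0,0,0]}]}}

```text
time_s: 9.87
ee_pos: [0.5195, -0.0638, 0.0056]
tool_rot: [-0.001, -0.0, 1.0, 0.0]
force: [-8.4, -1.3, 7.4]
opening: 0.144
```

```bash
python3 sd.py
```

```text
scene dot px [286.69 194.94] [ 0.6017 -0.0643] disc px [255.06 214.05] F [-6.55 -1.03  5.23] t 9.9167
```

>>> {"api": "servo_tool", "payload": {"plan": [{"hand":15,"offset":[0,0,0],"dr":[0,0,0]},{"hand":15,"offset":[0,0,0],"dr":[0,0,0]}]}}

```text
time_s: 10.08
ee_pos: [0.5195, -0.0638, 0.0056]
tool_rot: [-0.001, -0.0, 1.0, 0.0]
force: [-5.5, -0.0, 4.2]
opening: 0.15
```

```bash
python3 sd.py; python3 - <<'E'
from h import *
for n in("scene",):
    im=get_image(n); u=proj(n,[.6,-.064,.03]).astype(int); x,y=max(u[0]-90,0),max(u[1]-70,0)
    cv2.imwrite(f"pics/{n}4.png",cv2.resize(im[y:y+140,x:x+180],None,fx=4,fy=4)[:,:,::-1])
E
```

```text
scene dot px [286.69 194.95] [ 0.6018 -0.0643] disc px [255.05 214.08] F [-6.8   0.14  4.  ] t 10.1333
```

View pics/scene4.png

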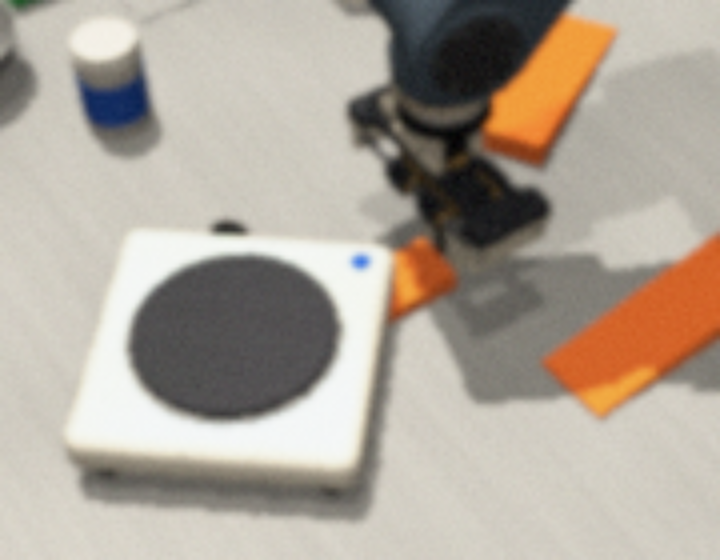

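>>> {"api": "servo_tool", "payload": {"plan": [{"hand":15,"offset":[5,0,0],"dr":[0,0,0]},{"hand":15,"offset":[20,0,0],"dr":[0,0,0]},{"hand":15,"offset":[30,0,-10],"dr":[0,0,0]},{"hand":0,"offset":[30,0,-50],"dr":[0,0,0]},{"hand":0,"offset":[30,0,-90],"dr":[0,0,0]}]}}

```text
time_s: 10.6
ee_pos: [0.4889, -0.0637, 0.0957]
tool_rot: [-0.002, 0.0, 1.0, 0.0]
force: [1.0, -0.7, 1.8]
opening: 0.05
```

>>> {"api": "servo_tool", "payload": {"plan": [{"hand":0,"offset":[0,0,-20],"dr":[0,0,0]},{"hand":0,"offset":[-35,0,-20],"dr":[0,0,0]},{"hand":0,"offset":[-70,0,-20],"dr":[0,0,0]},{"hand":0,"offset":[-105,0,-20],"dr":[0,0,0]},{"hand":0,"offset":[-112,0,-20],"dr":[0,0,0]}]}}

```text
time_s: 11.02
ee_pos: [0.6067, -0.064, 0.1162]
tool_rot: [0.002, -0.0, 1.0, -0.0]
force: [0.8, 0.5, 0.3]
opening: 0.009
```

```bash
python3 sd.py; python3 st.py .602 -.064 .065; python3 - <<'E'
from h import *
for n in("scene","top"):
    im=get_image(n); u=proj(n,[.6,-.064,.03]).astype(int); x,y=max(u[0]-90,0),max(u[1]-70,0)
    cv2.imwrite(f"pics/{n}5.png",cv2.resize(im[y:y+140,x:x+180],None,fx=4,fy=4)[:,:,::-1])
E
```

```text
scene dot px [286.6  194.81] [ 0.6017 -0.065 ] disc px [255.19 214.02] F [-0.76 -0.62  0.44] t 11.0667
t 11.07 pos [ 0.6053 -0.0639  0.1156] yaw_y 90.03 tilt [ 0.003 -0.    -1.   ] F [-0.76 -0.62  0.44] op 0.005 q6 [-0.18  0.57  1.58  0.    0.98 -1.75]
offset mm [ 3.4 -0.1 50.6]
```

View pics/scene5.png

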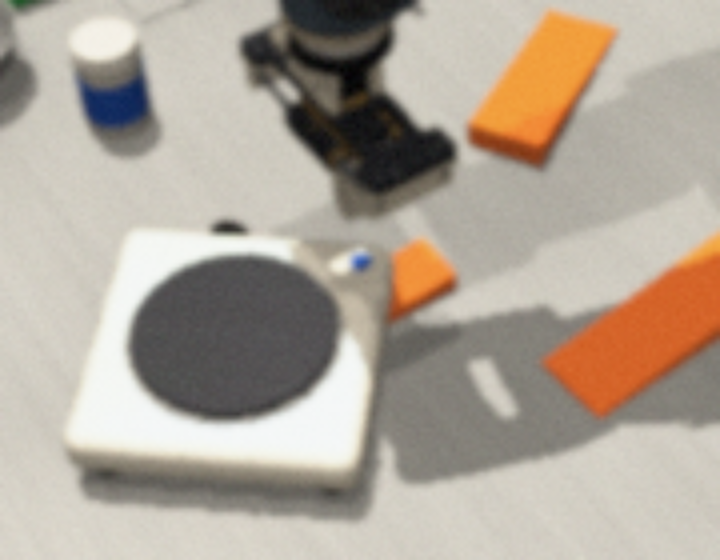

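>>> {"api": "servo_tool", "payload": {"plan": [{"hand":0,"offset":[1,0,20],"dr":[0,0,0]},{"hand":0,"offset":[1,0,40],"dr":[0,0,0]},{"hand":0,"offset":[1,0,50],"dr":[0,0,0]},{"hand":0,"offset":[1,0,53],"dr":[0,0,0]},{"hand":0,"offset":[1,0,54],"dr":[0,0,0]}]}}

```text
time_s: 11.58
ee_pos: [0.6006, -0.0639, 0.0615]
tool_rot: [-0.001, 0.0, 1.0, 0.0]
force: [-0.4, -0.2, 0.5]
opening: 0.003
```

>>> {"api": "servo_tool", "payload": {"plan": [{"hand":0,"offset":[0,0,0.5],"dr":[0,0,0]},{"hand":0,"offset":[0,0,1],"dr":[0,0,0]},{"hand":0,"offset":[0,0,1.5],"dr":[0,0,0]}]}}

```text
time_s: 11.83
ee_pos: [0.6018, -0.064, 0.061]
tool_rot: [0.001, -0.0, 1.0, -0.0]
force: [0.0, 0.8, 0.7]
opening: 0.005
```

>>> {"api": "servo_tool", "payload": {"plan": [{"hand":0,"offset":[0,0,0.7],"dr":[0,0,0]},{"hand":0,"offset":[0,0,1.4],"dr":[0,0,0]},{"hand":0,"offset":[0,0,2],"dr":[0,0,0]}]}}

```text
time_s: 12.08
ee_pos: [0.6015, -0.0639, 0.0583]
tool_rot: [0.0, -0.0, 1.0, -0.0]
force: [-0.4, -0.1, 3.0]
opening: 0.006
```

```bash
python3 st.py .602 -.064 .058
```

```text
t 12.08 pos [ 0.6015 -0.0639  0.0583] yaw_y 90.01 tilt [ 0. -0. -1.] F [-0.45 -0.05  3.01] op 0.006 q6 [-0.18  0.65  1.62 -0.    0.87 -1.75]
offset mm [-0.5 -0.1  0.3]
```

Contact at z ≈ 0.0583. Press harder.

>>> {"api": "servo_tool", "payload": {"plan": [{"hand":0,"offset":[0,0,0.3],"dr":[0,0,0]},{"hand":0,"offset":[0,0,0.6],"dr":[0,0,0]},{"hand":0,"offset":[0,0,0.8],"dr":[0,0,0]},{"hand":0,"offset":[0,0,0.8],"dr":[0,0,0]}]}}

```text
time_s: 12.42
ee_pos: [0.6015, -0.0639, 0.0582]
tool_rot: [0.0, -0.0, 1.0, -0.0]
force: [-3.2, -0.4, 9.2]
opening: 0.004
```

```bash
python3 sd.py;python3 st.py .602 -.064 .058
```

```text
scene dot px [nan nan] [nan nan] disc px [255.19 214.06] F [-3.94  0.46  9.72] t 12.4667
t 12.47 pos [ 0.6015 -0.0639  0.0583] yaw_y 90.01 tilt [ 0. -0. -1.] F [-3.94  0.46  9.72] op 0.008 q6 [-0.18  0.65  1.62 -0.    0.87 -1.75]
offset mm [-0.5 -0.1  0.3]sd.py:6: RuntimeWarning: invalid value encountered in divide
  yy,xx=np.mgrid[y-6:y+7,x-6:x+7];c=np.array([(b*xx).sum(),(b*yy).sum()])/b.sum()
```

>>> {"api": "servo_tool", "payload": {"plan": [{"hand":0,"offset":[0,0,0],"dr":[0,0,0]},{"hand":0,"offset":[0,0,0],"dr":[0,0,0]},{"hand":0,"offset":[0,0,0],"dr":[0,0,0]},{"hand":0,"offset":[0,0,0],"dr":[0,0,0]},{"hand":0,"offset":[0,0,0],"dr":[0,0,0]}]}}

```text
time_s: 12.88
ee_pos: [0.6015, -0.0639, 0.0582]
tool_rot: [0.0, -0.0, 1.0, -0.0]
force: [-3.7, 1.4, 9.4]
opening: 0.004
```

>>> {"api": "servo_tool", "payload": {"plan": [{"hand":0,"offset":[0,0,-1],"dr":[0,0,0]},{"hand":0,"offset":[0,0,-5],"dr":[0,0,0]},{"hand":0,"offset":[0,0,-35],"dr":[0,0,0]},{"hand":0,"offset":[0,0,-70],"dr":[0,0,0]},{"hand":0,"offset":[0,0,-100],"dr":[0,0,0]}]}}

```text
time_s: 13.3
ee_pos: [0.6013, -0.0639, 0.1591]
tool_rot: [-0.0, -0.0, 1.0, -0.0]
force: [-0.0, 0.6, 0.4]
opening: 0.009
```

>>> {"api": "servo_tool", "payload": {"plan": [{"hand":0,"offset":[40,0,-20],"dr":[0,0,0]},{"hand":0,"offset":[80,0,-30],"dr":[0,0,0]},{"hand":0,"offset":[120,0,-30],"dr":[0,0,0]},{"hand":0,"offset":[160,0,-30],"dr":[0,0,0]},{"hand":0,"offset":[190,0,-30],"dr":[0,0,0]}]}}

```text
time_s: 13.72
ee_pos: [0.4084, -0.0635, 0.1874]
tool_rot: [-0.0, -0.0, 1.0, 0.0]
force: [0.3, -0.1, -0.8]
opening: 0.008
```

>>> {"api": "servo_tool", "payload": {"plan": [{"hand":0,"offset":[20,40,0],"dr":[0,0,0]},{"hand":0,"offset":[30,80,0],"dr":[0,0,0]},{"hand":0,"offset":[40,120,0],"dr":[0,0,0]},{"hand":0,"offset":[50,160,0],"dr":[0,0,0]},{"hand":0,"offset":[60,195,0],"dr":[0,0,0]}]}}

```text
time_s: 14.13
ee_pos: [0.3506, 0.1329, 0.1879]
tool_rot: [0.001, 0.0, 1.0, 0.0]
force: [0.5, 0.3, 0.1]
opening: 0.004
```

```bash
python3 sd.py; python3 - <<'E'
from fit import *
hot()
fitw([.59,-.066,0.],(np.array([.7193,-.0539]),50))
for n in("scene","top"):
    im=get_image(n); u=proj(n,[.6,-.064,.03]).astype(int); x,y=max(u[0]-90,0),max(u[1]-70,0)
    cv2.imwrite(f"pics/{n}6.png",cv2.resize(im[y:y+140,x:x+180],None,fx=4,fy=4)[:,:,::-1])
E
```

```text
scene dot px [286.69 194.94] [ 0.6017 -0.0644] disc px [255.05 214.05] F [-0.87  0.53 -0.05] t 14.1833
top dot [ 0.6022 -0.0638] cen [ 0.7195 -0.0538] disc [156.8 158.5] dist 0.1177 yaw 49.9
scene dot [ 0.6016 -0.0639] cen [ 0.7243 -0.0489] disc [151.4 155.1] dist 0.1236 yaw 52.0
wedge [ 0.6009 -0.0652] -1.14 cost 33.7
 tail [ 0.531  -0.0638] tip [ 0.6709 -0.0666]
```

View pics/scene6.png

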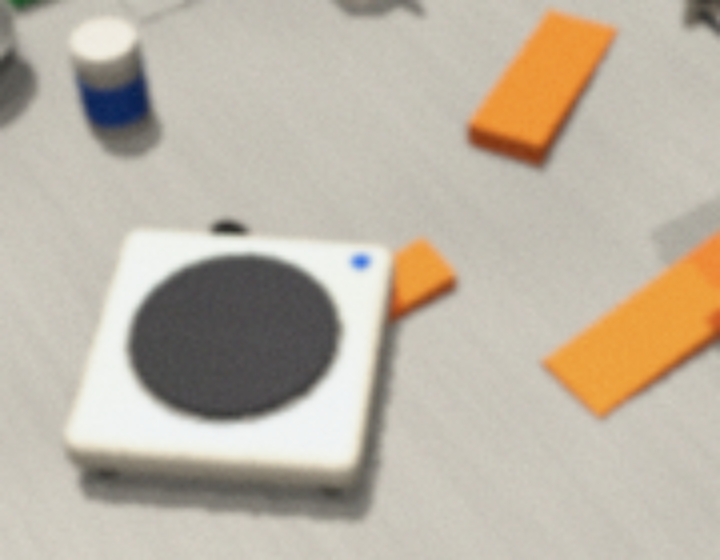

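View pics/top6.png

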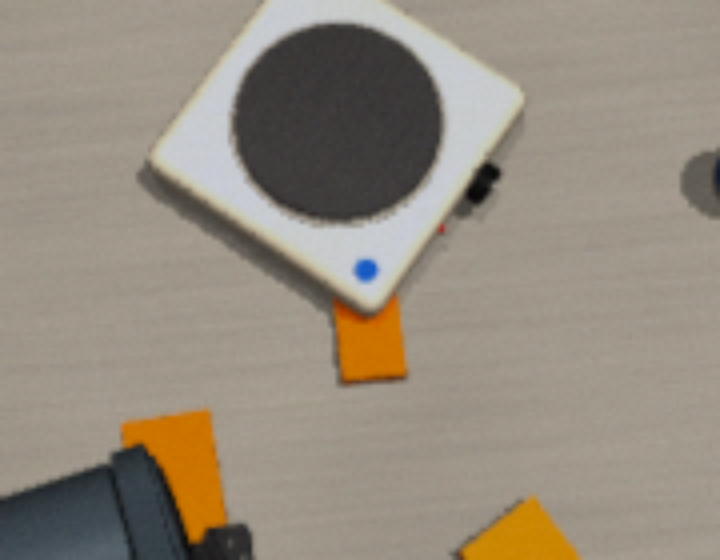

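```bash
python3 -c "
from workcell import *
print(hand_in())"
```

```text
the job is handed in; nothing more can be done
None
```

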